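Load a spring balance and start its transport lock screw

ROBOT

A 6-joint arm with a two-finger parallel gripper is mounted at the origin on a cart in front of the work surface, level with it; the furniture and walls round the work are solid. World frame = base frame: x ahead of the robot, y to its left, z up, the work surface at z = 0. Lengths are in m, angles in rad, forces in N, time in s.
With the tool pointing down it reaches from about 0.25 to 0.725 m from the base axis. Payload 4 kg.
Tool frame: the origin (TCP) lies midway between the tips of the shut fingers; the grasp point (between the pads) lies 19 mm behind it; z points along the fingers, y is the direction in which the jaws open and shut (so a half turn about z gives the same grasp; the last joint's range is limited). The gripper opens to 85 mm and grips with 20 to 120 N. Pads are 22 mm wide; open, the fingers measure 114 mm over their backs; the gripper's body (76 mm by 85 mm) begins 54 mm behind the grasp point. The pads swing forward as they close: fully open they stand 13 mm farther back than shut.
Start: joints at [1.146, 0.241, 0.005, 1.335, 0, 1.571], TCP at [0.206, 0.456, 0.231] pointing down, gripper open.
Joint ranges: [-2.72, 2.72], [-1.05, 1.87], [-1.09, 1.28], [-1.99, 2.15], [-1.42, 1.44], [-3.14, 3.14]. Speed limits (rad/s): [2.79, 2.79, 3.14, 3.14, 3.14, 3.14].

INTERFACE

Orientations are given as [roll, pitch, yaw] about the fixed x, y, z axes, in that order (R = Rz(yaw) Ry(pitch) Rx(roll)).
In Python, from workcell import robot, imaging gives the robot as it stands. The module is installed in compiled form; this text tells all that it offers.
- The arm moves only by the tool arm_command, never from a script. Its arguments are lists of equal length, an entry for each row: "travel": the shift along the tool's x, y, z in cm, a list of three; "twist": the turn, a rotation vector about the tool's x, y, z in units of 5 degrees (1.0 is 5 degrees), a list of three. In form: {"travel": [[x, y, z], ...], "twist": [[rx, ry, rz], ...]}. A call has 1 to 8 rows; each row is the pose to reach, as a shift and turn from the pose commanded when the call began, along the tool's axes at that moment; what a row does not reach only later rows make up. A row lasts 1/8 s, in which the tool goes at most 62.5 mm and 10.7 degrees, less where a joint would pass 70% of its speed; a pose out of reach is approached as far as the arm can. A call with a gripper value outside its range is refused whole. "gripper" is the gripper command: -1 is fully open, 1 is shut, values between are in proportion, set as the call begins (left out, the last holds). The fingers move at their own pace and stop on an object; "force" is the grip in N (left out, the last holds). Time passes only in rows, so rows that repeat a pose let the fingers close. It gives the time, the measured TCP pose, the force and the opening at its end, in the units of the state.
- robot.read_state(): the state, without advancing time (a new reading comes with each control period).
- imaging.read_camera(name): name is "scene" or "top" or "wrist"; returns a dict with "img" (400x640x3 uint8, red, green, blue), "camera_matrix" (3x3 intrinsics, pixels), "R" (3x3) and "t" (3): a world point X has camera coordinates R X + t; the wrist camera has in their place "T_tool_cam" (4x4, takes a point from camera to tool coordinates, whose origin is the TCP and whose axes are the flange's). Camera axes: x right, y down, z forward; pixel columns grow to the right and rows downward; lengths in m; the calibration is good to about 2 mm. A picture is of the moment at which its call begins: read the wrist's pose just before it. There is no depth.
- robot.finish_job(): hands the job in, once; it reports no verdict.
The state is a dict: "time_s": time; "joints": joint angles; "joint_velocities": joint speeds; "joint_torque": joint torques, N m; "position": TCP position; "tool_rot": TCP orientation; "wrist_force": force on the tool from outside, world axes, zero at the start; "torque": the same for the moment, N m; "grip_width": opening from 0.0 (shut) to 1.0 (fully open).
Only numpy, scipy, OpenCV 4.12 (cv2) and the standard library are available. Lean on these libraries where they do the work, as an engineer would, in place of code of your own. Each camera call takes 0.05 s, during which the arm holds its last target.

TASK

Get the small spring balance ready for transport: take the larger of the two steel check weights and set it gently down, upright and centred on the balance's round sprung pan, and let go of it. Then take the upright knob of the lock-screw crank, turn the screw backward (counter-clockwise from above) until it drops into its thread, and turn it forward (clockwise) one full turn from there. Finish while still gripping the crank knob, holding the screw started; leave the small weight, the bottle and the pen where they are.

Things in the scene. Friction and masses are not known exactly. Their poses are not given: they have to be found in the camera images.
- balance: white spring balance fixed to the worktop, a low case 95 mm deep (its x), 250 mm wide (its y), top of the case 46 mm above the worktop. Origin under its centre on the worktop; its x points away from the robot at yaw 0, its y to the left. The sprung pan is on its left (+y) part, the lock screw with its crank on its right (-y) part.
- pan_centre (a point): centre of the top face of the round flat steel pan (90 mm across, two thin turned circles 45 and 68 mm across round the centre), 70 mm to the +y side of the balance's centre; 64 mm above the worktop with nothing on the pan. The pan sinks straight down on a spring when loaded.
- pan (a joint): how far the pan has sunk, in m: 0 empty, 0.013 at its stop. Spring about 450 N/m with a little preload; about 0.009 with the larger weight at rest, about 0.0025 with the small one.
- check_weight: the larger steel check weight, 500 g, loose: an upright cylinder 38 mm across and 47 mm tall with a small button knob (23 mm across) on a neck on top, 63 mm tall over all. Origin at the centre of its underside, z up its axis. Best gripped across the cylinder.
- small_weight: the small steel weight, 200 g, same shape, 28 mm across and 46 mm tall over all; not needed. Origin at the centre of its underside.
- lock_axis (a point): point on the vertical turning axis of the lock screw, at the level of the top of the crank arm, 80 mm above the worktop, 70 mm to the -y side of the balance's centre.
- crank_knob: upright black knob on the end of the crank arm, 17 mm across, 42 mm tall, 40 mm from the screw's axis. It spins freely on its own axis, so the gripper can keep its heading while carrying it round. Origin at the centre of its underside, always 82 mm above the worktop (2 mm over the crank arm). Grip it from above on its upper part, 20 to 38 mm above its origin.
- crank (a joint): crank angle in rad, growing clockwise from above (forward). At 0 the knob lies on the balance's -y side of the axis, at pi/2 on its -x side. Starts between 0.8 and 2.8, the screw resting on its thread; forward it binds near 3.3. Backward the screw drops at about 0.07 (certainly by 0); firm stop at -0.2. After the drop it turns freely to 7.6, one turn being 6.28. Friction about 1.3 N at the knob.
- lock_screw (a joint): how far the screw has sunk through the crank, in m: 0 resting on top of the thread (its round slotted head, 17 mm across, stands 6 mm above the crank's hub), 0.006 after the drop (head flush), then 0.006 more for each turn forward. It sinks by its own weight.
- oil_bottle: brown dropper bottle with a black cap, 34 mm across, 78 mm tall, standing behind the balance; origin at the centre of its underside. Bystander.
- pen: slim pen, 145 mm long, lying on the worktop at the right; origin under its middle. Bystander.
Mind the look-alikes: they are no part of the job. What is shaped like the check_weight but pink is not meant.

How it is judged:
On the way, in this order (a step that is already met when the one before it is completed fails the run):
1. the larger weight stands centred on the sunken pan, let go, the screw not yet dropped (horizontal distance between check_weight and pan_centre below 0.01 m and value of joint pan above 0.007 m and angle between check_weight's own z axis and vertical below 0.1 rad and contact force between the fingers and check_weight below 0.1 N and value of joint lock_screw below 0.003 m), for 0.3 s.
2. the screw, turned backward, has dropped into its thread (value of joint lock_screw above 0.0045 m and value of joint crank below 0.3 rad), for 0.1 s.
At the end, for the whole second after the job is handed in: The crank stands one turn (6.28 rad, within 0.5) forward of the drop and is at rest, the screw has sunk more than 10 mm, the fingers grip the crank knob (more than 2 N), and the larger weight stands upright and untouched on the pan within 10 mm of its centre, the pan sunk more than 7 mm (value of joint crank between 5.78 and 6.78 rad and value of joint lock_screw above 0.01 m and velocity of joint crank between -0.1 and 0.1 rad/s and contact force between the fingers and crank_knob above 2 N and horizontal distance between check_weight and pan_centre below 0.01 m and value of joint pan above 0.007 m and angle between check_weight's own z axis and vertical below 0.1 rad and contact force between each of the arm, the fingers and check_weight below 0.1 N); the arm keeps its last pose, push and grip.
It fails at once if the weight is dropped or rammed onto the pan (more than 45 N) (contact force between check_weight and balance above 45 N).
It fails at once if the small weight is moved (distance of small_weight from where it was at the start of the episode above 0.02 m).
It fails at once if the bottle is moved (distance of oil_bottle from where it was at the start of the episode above 0.02 m).
It fails at once if the pen is moved (distance of pen from where it was at the start of the episode above 0.02 m).
It also fails if it takes over 54 s, if anything falls off the work surface, if the arm or the gripper's body presses on something with over 40 N, if the wrist force passes 120 N, or if a joint passes its speed limit or range.

## Working session

There is one attempt and no reset: what is moved stays moved. The work goes in short steps, Python scripts to look and compute and a tool call to move; the robot and the scene stay as the last step left them, time stands still between calls to the robot, and variables do not carry over. Pictures are saved under pics/ and viewed, and the job is handed in when it is done.

Besides the shell and the picture viewer there is one more tool, called after "Call:" by a JSON object that holds its "op" and its "data", one argument or row to a line. arm_command: Moves the arm, as the interface text tells. Its arguments: {"type":"object","properties":{"travel":{"type":"array","items":{"type":"array","items":{"type":"number"}}},"twist":{"type":"array","items":{"type":"array","items":{"type":"number"}}},"gripper":{"type":"number"},"force":{"type":"number"}},"required":["travel","twist"]}

```bash
mkdir -p pics; cat > h.py <<'E'
import numpy as np, cv2
from workcell import robot, imaging
def snap(name,fn):
    s=robot.read_state(); c=imaging.read_camera(name)
    cv2.imwrite('pics/'+fn,c['img'][:,:,::-1]); return s,c
E
python3 - <<'E'
from h import *
print(robot.read_state())
for n in ['scene','top','wrist']:
    s,c=snap(n,n+'0.png'); print(n,c['camera_matrix'],{k:v for k,v in c.items() if k in('R','t','T_tool_cam')})
E
```

```text
{'time_s': 0.0, 'joints': array([1.14601598e+00, 2.41414496e-01, 3.72216074e-03, 1.33522687e+00,
       3.59449467e-06, 1.57080802e+00]), 'joint_velocities': array([-0.00059099, -0.00053737, -0.00040246,  0.0009236 , -0.00063479,
       -0.00022866]), 'joint_torque': array([-3.27094112e-04, -3.72320402e+01,  2.52407849e+01,  1.69144187e-02,
        1.72705336e-05, -5.76767007e-06]), 'position': array([0.20579378, 0.454978  , 0.23041144]), 'tool_rot': array([-3.13946977e+00, -3.56965861e-06,  2.71680060e+00]), 'wrist_force': array([-0.27442039, -0.4309979 ,  0.52061063]), 'torque': array([-0.02430175,  0.03108272, -0.0083687 ]), 'grip_width': 1.0024182207008978}
scene [[406.28206015   0.         315.91585304]
 [  0.         406.28206015 204.65234562]
 [  0.           0.           1.        ]] {'R': array([[ 0.88450817, -0.46641014,  0.01033792],
       [-0.35310231, -0.68378286, -0.6385607 ],
       [ 0.30490008,  0.56116182, -0.76950202]]), 't': array([-0.55107946,  0.150448  ,  0.85718581])}
top [[452.04020591   0.         323.87511134]
 [  0.         452.04020591 200.82419913]
 [  0.           0.           1.        ]] {'R': array([[ 0.00907956, -0.99990477,  0.01039333],
       [-0.98250206, -0.01085421, -0.18593515],
       [ 0.18603026, -0.00852326, -0.98250705]]), 't': array([-0.13766394,  0.54525398,  1.14769326])}
wrist [[344.55917564   0.         322.93217765]
 [  0.         344.55917564 201.75180355]
 [  0.           0.           1.        ]] {'T_tool_cam': array([[-6.51358263e-05, -9.44868255e-01, -3.27450723e-01,
         8.45792927e-02],
       [ 9.99999892e-01,  8.92973708e-05, -4.56587997e-04,
        -9.66246615e-04],
       [ 4.60655993e-04, -3.27450718e-01,  9.44868147e-01,
        -1.42881328e-01],
       [ 0.00000000e+00,  0.00000000e+00,  0.00000000e+00,
         1.00000000e+00]])}
```

View pics/scene0.png

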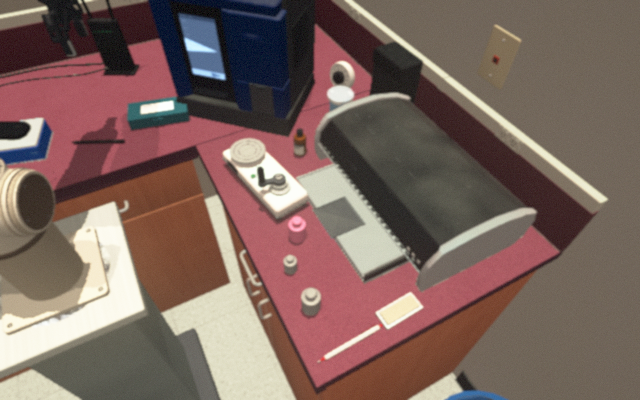

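View pics/top0.png

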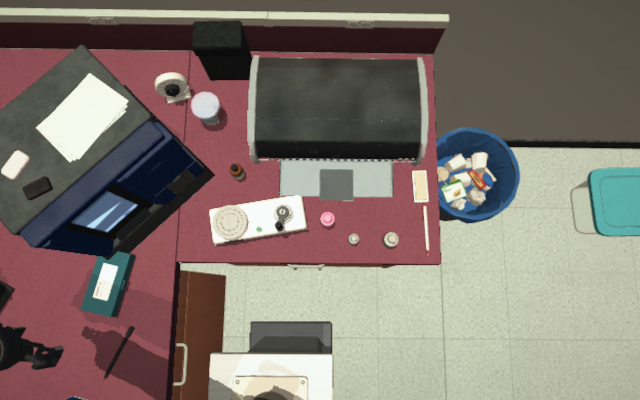

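View pics/wrist0.png

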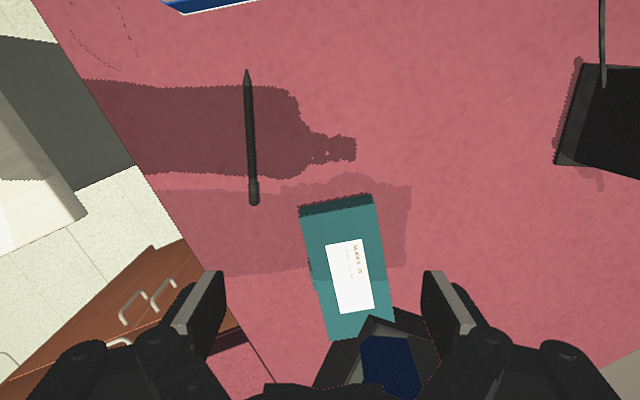

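Three candidates in the top view: pink (327,219), grey (353,239) and grey (391,240). The larger grey one fits check_weight. I'll confirm in an enlarged crop and measure.

```bash
cat >> h.py <<'E'
def ray(c,u,v,z):
    K=c['camera_matrix']; d=c['R'].T@np.linalg.inv(K)@np.array([u,v,1.]); o=-c['R'].T@c['t']
    return o+d*(z-o[2])/d[2]
def tri(cs,uvs):
    A=[];b=[]
    for c,(u,v) in zip(cs,uvs):
        d=c['R'].T@np.linalg.inv(c['camera_matrix'])@np.array([u,v,1.]);d/=np.linalg.norm(d);o=-c['R'].T@c['t']
        P=np.eye(3)-np.outer(d,d);A.append(P);b.append(P@o)
    return np.linalg.lstsq(np.vstack(A),np.hstack(b),rcond=None)[0]
E
python3 - <<'E'
from h import *
a=cv2.imread('pics/top0.png')[180:270,200:440]; b=cv2.imread('pics/scene0.png')[130:340,215:375]
cv2.imwrite('pics/ct.png',cv2.resize(a,None,fx=3.3,fy=3.3,interpolation=cv2.INTER_CUBIC))
cv2.imwrite('pics/cs.png',cv2.resize(b,None,fx=2.8,fy=2.8,interpolation=cv2.INTER_CUBIC))
E
```

```text
(no output)
```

View pics/ct.png

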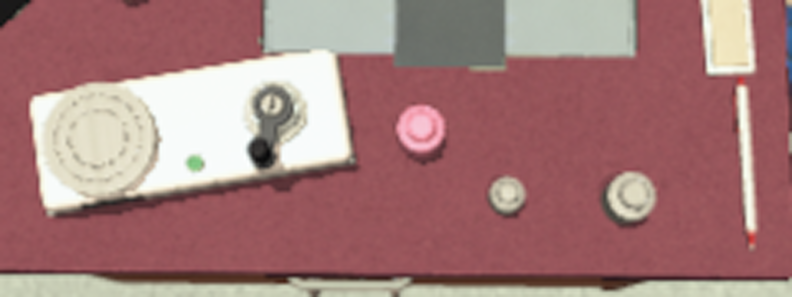

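View pics/cs.png

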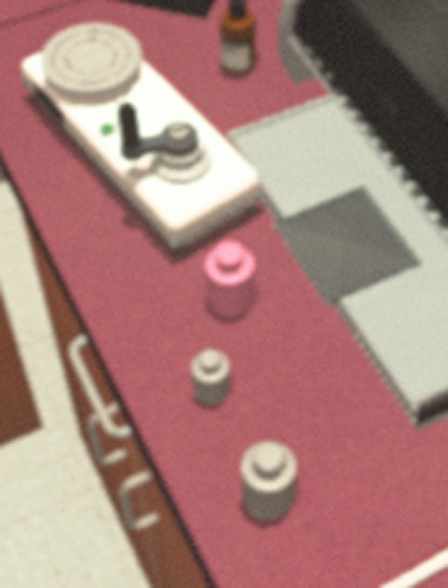

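The crops confirm it. Check_weight is the larger grey cylinder at top (391,239) / scene (311,300). The small grey one at (353,239) and the pink one at (327,219) are not it. The crank knob is at top (278,226), and the pan is at top (230,222).

```bash
python3 - <<'E'
from h import *
t=imaging.read_camera('top');s=imaging.read_camera('scene')
T=lambda u,v:(200+(u+.5)/3.3-.5,180+(v+.5)/3.3-.5)
S=lambda u,v:(215+(u+.5)/2.8-.5,130+(v+.5)/2.8-.5)
def both(n,tu,su,z):
    a=ray(t,*T(*tu),z);b=ray(s,*S(*su),z)
    print(n,a.round(4),b.round(4),tri([t,s],[T(*tu),S(*su)]).round(4))
both('big top',(633,187),(269,457),.063)
both('small',(507,190),(210,358),.046)
both('pink',(421,122),(229,253),.06)
both('pan',(100,139),(93,60),.064)
both('screwhead',(273,103),(180,134),.092)
both('knobtop',(262,145),(127,106),.124)
both('bottle',(135,-2),(238,70),.0)
for n,p in dict(tl=(30,97),tr=(330,50),br=(353,165),bl=(48,212)).items(): print(n,ray(t,*T(*p),.046).round(4))
for n,p in dict(r1=(262,183),r2=(176,230),).items(): print(n,ray(s,*S(*p),.046).round(4))
for n,p in dict(pen1=(741,80),pen2=(752,245),edge=(400,275)).items(): print(n,ray(t,*T(*p),.0).round(4))
E
```

```text
big top [ 0.4527 -0.3083  0.063 ] [ 0.446  -0.3133  0.063 ] [ 0.4511 -0.3092  0.0532]
small [ 0.4512 -0.2104  0.046 ] [ 0.4484 -0.2141  0.046 ] [ 0.4508 -0.2107  0.04  ]
pink [ 0.5031 -0.1413  0.06  ] [ 0.4993 -0.1427  0.06  ] [ 0.5018 -0.1409  0.0572]
pan [0.4862 0.1114 0.064 ] [0.4856 0.1051 0.064 ] [0.4875 0.1128 0.0568]
screwhead [ 0.5118 -0.0262  0.092 ] [ 0.5073 -0.0381  0.092 ] [ 0.5133 -0.0248  0.077 ]
knobtop [ 0.4746 -0.0216  0.124 ] [ 0.472 -0.02   0.124] [ 0.473  -0.0214  0.1254]
bottle [0.6157 0.1004 0.    ] [ 0.6239  0.096  -0.    ] [ 0.621   0.1001 -0.0039]
tl [0.5222 0.1727 0.046 ]
tr [ 0.5634 -0.0674  0.046 ]
br [ 0.4699 -0.0875  0.046 ]
bl [0.43   0.1533 0.046 ]
r1 [ 0.5604 -0.0795  0.046 ]
r2 [ 0.4761 -0.0924  0.046 ]
pen1 [ 0.5508 -0.4109  0.    ]
pen2 [ 0.4128 -0.4155  0.    ]
edge [ 0.3855 -0.126   0.    ]
```

```bash
cat >> h.py <<'E'
from scipy.spatial.transform import Rotation as Ro
def plan(pos,yaw,rpy0=None,p0=None):
    s=robot.read_state(); r=Ro.from_euler('xyz',s['tool_rot']); p=s['position']
    d=r.inv().apply(np.array(pos)-p)*100
    w=(r.inv()*Ro.from_euler('xyz',[np.pi,0,yaw])).as_rotvec()/np.radians(5)
    print('t',s['time_s'],'pos',p.round(4),'rot',s['tool_rot'].round(3),'grip',s['grip_width'],'F',s['wrist_force'].round(1)); print('travel',d.round(2),'twist',w.round(2))
def wray(s,c,u,v,z):
    r=Ro.from_euler('xyz',s['tool_rot']).as_matrix();T=c['T_tool_cam']
    o=r@T[:3,3]+s['position'];d=r@T[:3,:3]@np.linalg.inv(c['camera_matrix'])@np.array([u,v,1.])
    return o+d*(z-o[2])/d[2]
def wpix(s,c,X):
    r=Ro.from_euler('xyz',s['tool_rot']).as_matrix();T=c['T_tool_cam']
    x=T[:3,:3].T@(r.T@(np.array(X)-s['position'])-T[:3,3]);q=c['camera_matrix']@x;return q[:2]/q[2]
E
python3 -c "
from h import *
plan([.45,-.31,.17],.97)"
```

```text
t 0.25 pos [0.2059 0.4553 0.2309] rot [-3.141  0.     2.717] grip 1.005334933426456 F [ 0.3 -0.3 -0.9]
travel [-53.77 -59.66   6.15] twist [-1.000e-02  1.000e-02  2.002e+01]
```

Call:
{"op": "arm_command", "data": {
  "travel": [
    [-3.4, -3.7, 0],
    [-6.7, -7.5, 0],
    [-10.1, -11.2, 0],
    [-13.4, -14.9, 0],
    [-16.8, -18.6, 0],
    [-20.2, -22.4, 0],
    [-23.5, -26.1, 0],
    [-26.9, -29.8, 0]
  ],
  "twist": [
    [0, 0, 1.25],
    [0, 0, 2.5],
    [0, 0, 3.75],
    [0, 0, 5],
    [0, 0, 6.25],
    [0, 0, 7.5],
    [0, 0, 8.75],
    [0, 0, 10]
  ],
  "gripper": -1,
  "force": 40
}}

```text
time_s: 1.25
position: [0.3286, 0.0717, 0.2315]
tool_rot: [3.141, 0.0, 1.841]
wrist_force: [1.1, 0.3, -0.6]
grip_width: 1.003
```

```bash
python3 -c "
from h import *
plan([.45,-.31,.17],.97)"
```

```text
t 1.25 pos [0.3286 0.0717 0.2315] rot [3.141 0.    1.841] grip 1.0027297915702553 F [ 1.1  0.3 -0.6]
travel [-40.02   1.51   6.15] twist [ 0.01 -0.01  9.98]
```

Call:
{"op": "arm_command", "data": {
  "travel": [
    [-5, 0.2, 0.8],
    [-10, 0.4, 1.6],
    [-15, 0.6, 2.4],
    [-20, 0.8, 3.2],
    [-25, 1, 4],
    [-30, 1.2, 4.8],
    [-35, 1.4, 5.5],
    [-40, 1.5, 6.1]
  ],
  "twist": [
    [0, 0, 1.25],
    [0, 0, 2.5],
    [0, 0, 3.75],
    [0, 0, 5],
    [0, 0, 6.25],
    [0, 0, 7.5],
    [0, 0, 8.75],
    [0, 0, 10]
  ]
}}

```text
time_s: 2.25
position: [0.451, -0.3095, 0.1698]
tool_rot: [-3.141, -0.0, 0.968]
wrist_force: [-0.0, 0.9, 0.1]
grip_width: 0.997
```

Call:
{"op": "arm_command", "data": {
  "travel": [
    [0, 0, 0],
    [0, 0, 0]
  ],
  "twist": [
    [0, 0, 0],
    [0, 0, 0]
  ]
}}

```text
time_s: 2.5
position: [0.4502, -0.3075, 0.1698]
tool_rot: [-3.14, -0.0, 0.972]
wrist_force: [0.6, 0.9, -0.7]
grip_width: 0.997
```

```bash
python3 -c "
from h import *
plan([.45,-.31,.17],.97)
s,c=snap('wrist','w1.png')
print(wpix(s,c,[.451,-.31,.063]))"
```

```text
t 2.5 pos [ 0.4502 -0.3075  0.1698] rot [-3.14  -0.     0.972] grip 0.9971269616646186 F [ 0.6  0.9 -0.7]
travel [-0.22  0.12 -0.02] twist [-0.02 -0.    0.02]
[325.70216564 199.94588788]
```

View pics/w1.png

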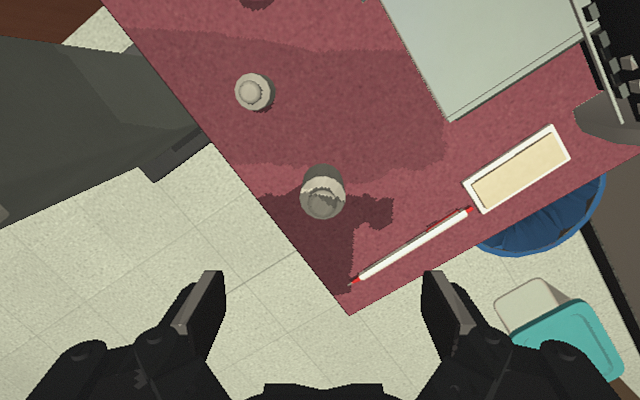

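The wrist view shows the large grey weight at (322,192), its knob centred near (321,202). The small weight is at (254,92) and the pen runs from (352,282) to (472,210). I'll enlarge the crop to get the centre.

```bash
python3 -c "
from h import *
im=cv2.imread('pics/w1.png')
cv2.imwrite('pics/w1c.png',cv2.resize(im[150:235,270:375],None,fx=6,fy=6,interpolation=cv2.INTER_CUBIC))
s,c=snap('wrist','w1b.png')
for p in [(321,202),(322,200)]: print(wray(s,c,*p,.063))
"
```

```text
[ 0.44719803 -0.30905491  0.063     ]
[ 0.4487495  -0.30814653  0.063     ]
```

View pics/w1c.png

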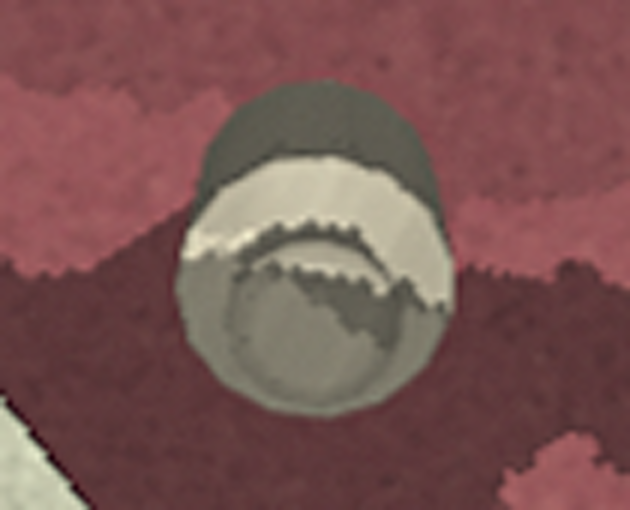

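```bash
python3 -c "
from h import *
s=robot.read_state();c=imaging.read_camera('wrist')
print(wray(s,c,322.1,203.2,.063),wray(s,c,322.1,197,.047),wray(s,c,253.5,91,.046))
plan([.4475,-.3085,.009],.97)
"
```

```text
[ 0.44748293 -0.31028192  0.063     ] [ 0.44728785 -0.31048479  0.047     ] [ 0.45171557 -0.214038    0.046     ]
t 2.65 pos [ 0.4506 -0.3068  0.1707] rot [ 3.142 -0.     0.973] grip 1.0039277055215101 F [ 0.2 -0.2 -0.5]
travel [-0.32 -0.16 16.17] twist [ 0.   -0.    0.03]
```

Call:
{"op": "arm_command", "data": {
  "travel": [
    [-0.4, -0.1, 2],
    [-0.4, -0.1, 5],
    [-0.4, -0.1, 8],
    [-0.4, -0.1, 11],
    [-0.4, -0.1, 13.5],
    [-0.4, -0.1, 15],
    [-0.4, -0.1, 16],
    [-0.4, -0.1, 16]
  ],
  "twist": [
    [0, 0, 0],
    [0, 0, 0],
    [0, 0, 0],
    [0, 0, 0],
    [0, 0, 0],
    [0, 0, 0],
    [0, 0, 0],
    [0, 0, 0]
  ]
}}

```text
time_s: 3.65
position: [0.4476, -0.3103, 0.0102]
tool_rot: [-3.141, -0.0, 0.972]
wrist_force: [0.2, -0.3, 0.4]
grip_width: 1.003
```

Call:
{"op": "arm_command", "data": {
  "travel": [
    [0, 0, 0],
    [0, 0, 0],
    [0, 0, 0],
    [0, 0, 0],
    [0, 0, 0],
    [0, 0, 0]
  ],
  "twist": [
    [0, 0, 0],
    [0, 0, 0],
    [0, 0, 0],
    [0, 0, 0],
    [0, 0, 0],
    [0, 0, 0]
  ],
  "gripper": 1,
  "force": 40
}}

```text
time_s: 4.4
position: [0.4478, -0.3108, 0.0111]
tool_rot: [3.141, 0.0, 0.971]
wrist_force: [-2.0, 0.8, 5.5]
grip_width: 0.435
```

```bash
python3 -c "
from h import *
plan([.4475,-.3085,.22],.97)
s,c=snap('wrist','w2.png')
"
```

```text
t 4.4 pos [ 0.4478 -0.3108  0.0111] rot [3.141 0.    0.971] grip 0.4347587238623261 F [-2.   0.8  5.5]
travel [  0.17  -0.14 -20.89] twist [0.01 0.   0.02]
```

View pics/w2.png

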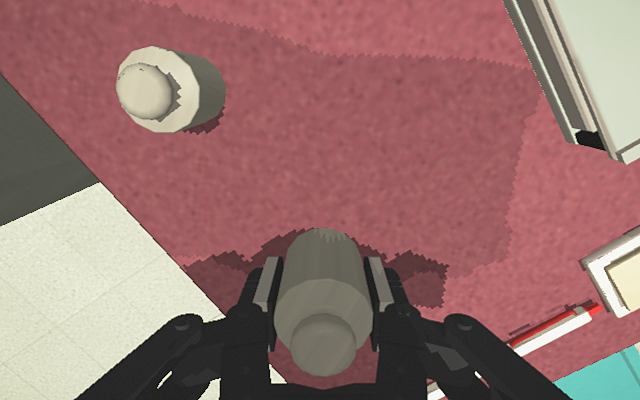

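Gripped: the opening is 37 mm and the weight sits between the pads. I'll lift it.

Call:
{"op": "arm_command", "data": {
  "travel": [
    [0, 0, -0.5],
    [0, 0, -2],
    [0, 0, -5],
    [0, 0, -9],
    [0, 0, -13],
    [0, 0, -16],
    [0, 0, -18],
    [0, 0, -19]
  ],
  "twist": [
    [0, 0, 0],
    [0, 0, 0],
    [0, 0, 0],
    [0, 0, 0],
    [0, 0, 0],
    [0, 0, 0],
    [0, 0, 0],
    [0, 0, 0]
  ]
}}

```text
time_s: 5.45
position: [0.448, -0.3108, 0.202]
tool_rot: [3.14, 0.0, 0.971]
wrist_force: [-1.1, 0.5, -5.2]
grip_width: 0.432
```

```bash
python3 -c "
from h import *
plan([.486,.04,.20],1.75)
"
```

```text
t 5.45 pos [ 0.448  -0.3108  0.202 ] rot [3.14  0.    0.971] grip 0.43249166695271357 F [-1.1  0.5 -5.2]
travel [ 31.11 -16.65   0.16] twist [ 0.02  0.01 -8.92]
```

Call:
{"op": "arm_command", "data": {
  "travel": [
    [2.4, -1.3, 0],
    [7.2, -3.8, 0],
    [12.4, -6.7, 0],
    [17.8, -9.5, 0],
    [22.8, -12.2, 0],
    [27.2, -14.6, 0],
    [30, -16.1, 0],
    [31.1, -16.7, 0]
  ],
  "twist": [
    [0, 0, -0.7],
    [0, 0, -2],
    [0, 0, -3.5],
    [0, 0, -5],
    [0, 0, -6.5],
    [0, 0, -7.8],
    [0, 0, -8.6],
    [0, 0, -8.9]
  ]
}}

```text
time_s: 6.45
position: [0.4847, 0.0421, 0.1998]
tool_rot: [-3.14, -0.0, 1.752]
wrist_force: [0.4, -0.5, -4.4]
grip_width: 0.432
```

Call:
{"op": "arm_command", "data": {
  "travel": [
    [0, 0, 0],
    [0, 0, 0],
    [0, 0, 0]
  ],
  "twist": [
    [0, 0, 0],
    [0, 0, 0],
    [0, 0, 0]
  ]
}}

```text
time_s: 6.82
position: [0.4851, 0.0392, 0.2003]
tool_rot: [-3.141, 0.0, 1.746]
wrist_force: [-0.1, 0.4, -5.7]
grip_width: 0.434
```

```bash
python3 -c "
from h import *
plan([.486,.11,.20],1.75)
s,c=snap('wrist','w3.png')
print(wpix(s,c,[.486,.11,.064]),wpix(s,c,[.5097,-.028,.088]),wpix(s,c,[.474,-.021,.124]))
"
```

```text
t 6.825 pos [0.4851 0.0392 0.2003] rot [-3.141  0.     1.746] grip 0.4341896438254482 F [-0.1  0.4 -5.7]
travel [6.96 1.32 0.02] twist [-0.    0.   -0.05]
[340.79646164 101.3814799 ] [338.53262152 274.98161737] [294.69436622 285.26257409]
```

View pics/w3.png

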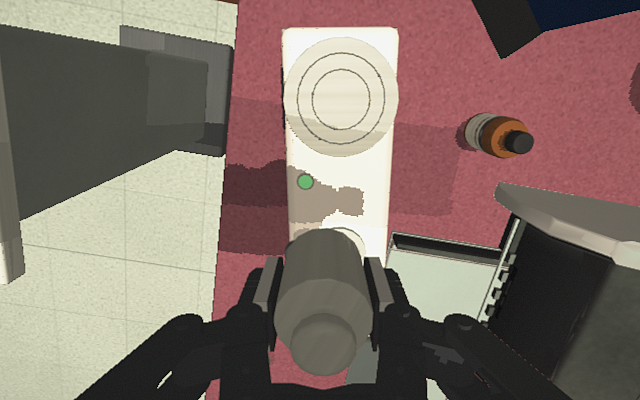

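The wrist view shows the pan centred near (341,98) with its two circles, and the weight upright in the jaws. I'll fit the rings.

```bash
python3 -c "
from h import *
im=cv2.imread('pics/w3.png');g=cv2.cvtColor(im,cv2.COLOR_BGR2GRAY)
b=(cv2.morphologyEx(g,cv2.MORPH_BLACKHAT,np.ones((7,7)))>18).astype(np.uint8)
P=[]
for th in np.arange(0,2*np.pi,.05):
  for r0,r1 in((24,35),(38,50)):
    rs=np.arange(r0,r1,.5);u=341+rs*np.cos(th);v=98.5+rs*np.sin(th)
    vals=cv2.remap(g,u.astype(np.float32)[None],v.astype(np.float32)[None],1)[0];i=vals.argmin()
    if np.median(vals)-vals[i]>10:P.append((r0,u[i],v[i]))
P=np.array(P);s=robot.read_state();c=imaging.read_camera('wrist')
for r0 in(24,38):
  q=P[P[:,0]==r0][:,1:].astype(np.float32);e=cv2.fitEllipse(q);print(len(q),e)
  W=np.array([wray(s,c,*x,.064)[:2] for x in q]);A=np.c_[2*W,np.ones(len(W))];k=np.linalg.lstsq(A,(W**2).sum(1),rcond=None)[0];print(k[:2],np.sqrt(k[2]+k[0]**2+k[1]**2))
print(s['position'])
"
```

```text
126 ((340.5661926269531, 99.07159423828125), (57.487754821777344, 60.10905838012695), 12.053398132324219)
[0.48561967 0.11117388] 0.022382661817701106
126 ((340.5584716796875, 97.98602294921875), (87.00344848632812, 90.82646942138672), 11.256355285644531)
[0.48559584 0.11119299] 0.033824421544992794
[0.48514173 0.03925974 0.20028321]
```

```bash
python3 -c "
from h import *
s=robot.read_state();c=imaging.read_camera('wrist')
print(wray(s,c,323,345,s['position'][2]+.052))
plan([.4856,.1112,.09],1.75)
"
```

```text
[0.48416977 0.04205497 0.25232484]
t 6.975 pos [0.4852 0.0396 0.2003] rot [-3.142  0.     1.747] grip 0.4360744697635837 F [ 0.5 -0.6 -5.1]
travel [ 7.05  1.29 11.03] twist [-0.    0.   -0.04]
```

Call:
{"op": "arm_command", "data": {
  "travel": [
    [1.5, 0.3, 0],
    [4, 0.8, 0],
    [6, 1.2, 1.5],
    [6.9, 1.3, 4],
    [6.9, 1.3, 7],
    [6.9, 1.3, 9.5],
    [6.9, 1.3, 11],
    [6.9, 1.3, 11]
  ],
  "twist": [
    [0, 0, 0],
    [0, 0, 0],
    [0, 0, 0],
    [0, 0, 0],
    [0, 0, 0],
    [0, 0, 0],
    [0, 0, 0],
    [0, 0, 0]
  ]
}}

```text
time_s: 7.98
position: [0.485, 0.1108, 0.0894]
tool_rot: [-3.139, -0.0, 1.748]
wrist_force: [0.8, -0.1, -4.6]
grip_width: 0.432
```

```bash
python3 -c "
from h import *
plan([.4856,.1112,.066],1.75)
s,c=snap('scene','s4.png')
b=c['img'][100:260,200:330,::-1]
cv2.imwrite('pics/s4c.png',cv2.resize(b,None,fx=3.5,fy=3.5,interpolation=cv2.INTER_CUBIC))
s,c=snap('wrist','w4.png')
"
```

```text
t 7.975 pos [0.485  0.1108 0.0894] rot [-3.139 -0.     1.748] grip 0.4324084667191918 F [ 0.8 -0.1 -4.6]
travel [0.03 0.07 2.34] twist [-0.03 -0.   -0.02]
```

View pics/w4.png

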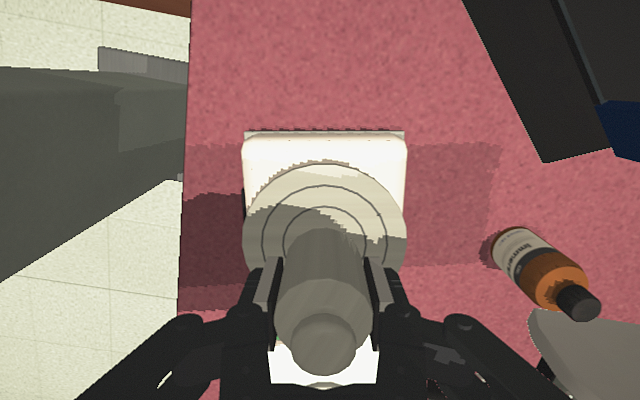

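View pics/s4c.png

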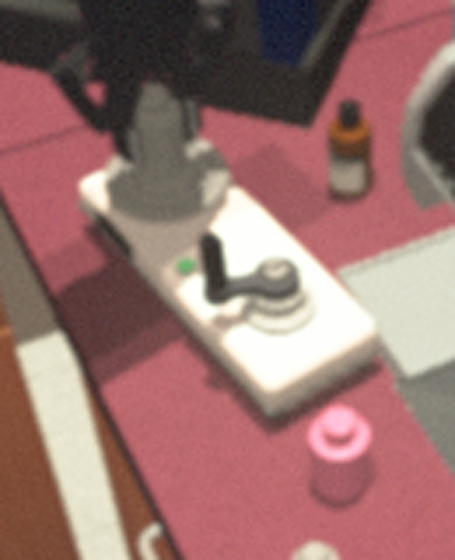

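The weight hovers over the pan with the circles around it. I'll lower it gently.

Call:
{"op": "arm_command", "data": {
  "travel": [
    [0, 0, 0.5],
    [0, 0, 0.9],
    [0, 0, 1.2],
    [0, 0, 1.5],
    [0, 0, 1.8],
    [0, 0, 2.0],
    [0, 0, 2.2],
    [0, 0, 2.3]
  ],
  "twist": [
    [0, 0, 0],
    [0, 0, 0],
    [0, 0, 0],
    [0, 0, 0],
    [0, 0, 0],
    [0, 0, 0],
    [0, 0, 0],
    [0, 0, 0]
  ]
}}

```text
time_s: 9.07
position: [0.4859, 0.1105, 0.0675]
tool_rot: [3.141, 0.0, 1.748]
wrist_force: [-1.3, -1.1, -1.5]
grip_width: 0.432
```

Call:
{"op": "arm_command", "data": {
  "travel": [
    [0, 0, 0],
    [0, 0, 0]
  ],
  "twist": [
    [0, 0, 0],
    [0, 0, 0]
  ]
}}

```text
time_s: 9.32
position: [0.4859, 0.1105, 0.0675]
tool_rot: [3.141, 0.0, 1.748]
wrist_force: [-1.5, -1.0, -0.2]
grip_width: 0.437
```

Call:
{"op": "arm_command", "data": {
  "travel": [
    [0, 0, 0],
    [0, 0, 0],
    [0, 0, 0],
    [0, 0, 0]
  ],
  "twist": [
    [0, 0, 0],
    [0, 0, 0],
    [0, 0, 0],
    [0, 0, 0]
  ],
  "gripper": -1
}}

```text
time_s: 9.82
position: [0.486, 0.1106, 0.0674]
tool_rot: [3.141, -0.0, 1.748]
wrist_force: [0.3, 0.2, -0.4]
grip_width: 1.002
```

Call:
{"op": "arm_command", "data": {
  "travel": [
    [0, 0, -0.5],
    [0, 0, -2],
    [0, 0, -4.5],
    [0, 0, -7.5],
    [0, 0, -10.5],
    [0, 0, -13],
    [0, 0, -14.5],
    [0, 0, -15]
  ],
  "twist": [
    [0, 0, 0],
    [0, 0, 0],
    [0, 0, 0],
    [0, 0, 0],
    [0, 0, 0],
    [0, 0, 0],
    [0, 0, 0],
    [0, 0, 0]
  ]
}}

```text
time_s: 10.82
position: [0.4863, 0.1106, 0.2186]
tool_rot: [3.14, -0.0, 1.748]
wrist_force: [0.1, 0.4, 0.0]
grip_width: 1.003
```

```bash
python3 -c "
from h import *
plan([.474,-.025,.22],2.36)
s,c=snap('wrist','w5.png')
print(wpix(s,c,[.4856,.1112,.118]),wpix(s,c,[.4856,.1112,.055]))
s,c=snap('top','t5.png')
b=c['img'][180:270,200:320,::-1]
cv2.imwrite('pics/t5c.png',cv2.resize(b,None,fx=6,fy=6,interpolation=cv2.INTER_CUBIC))
"
```

```text
t 10.825 pos [0.4863 0.1106 0.2186] rot [ 3.14  -0.     1.748] grip 1.0033357256978883 F [0.1 0.4 0. ]
travel [-13.14  -3.6   -0.15] twist [ 0.02  0.01 -7.01]
[322.75499622 200.00607543] [322.68219247 177.8715064 ]
```

View pics/w5.png

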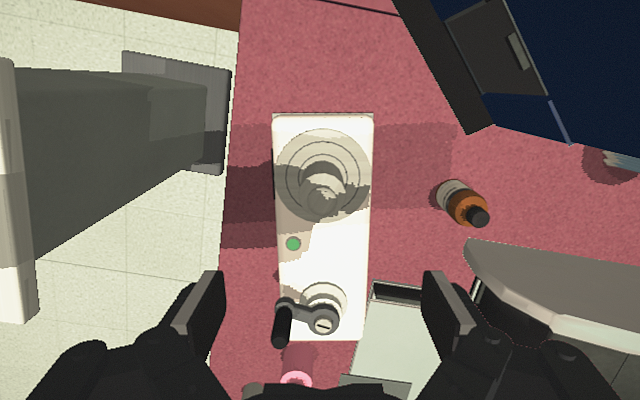

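View pics/t5c.png

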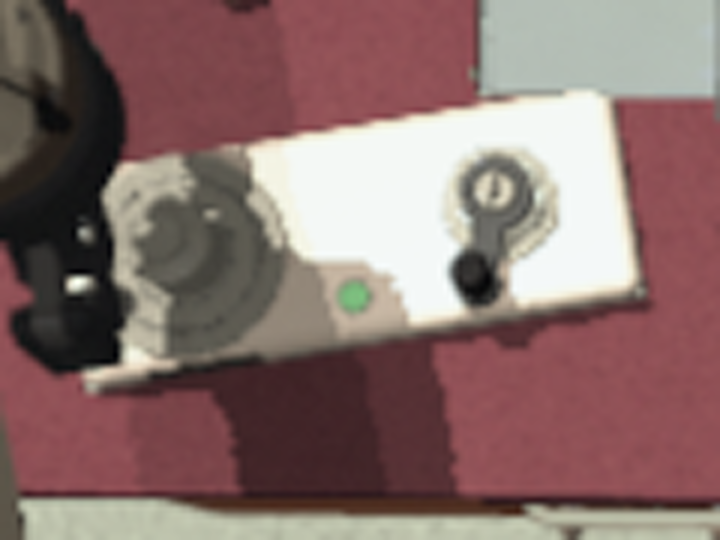

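```bash
python3 -c "
from h import *
t=imaging.read_camera('top');s=robot.read_state();c=imaging.read_camera('wrist');sc=imaging.read_camera('scene')
for z in(.0,.1,.2,.25): print(z,ray(t,251,160,z).round(3),ray(t,285,160,z).round(3),wray(s,c,470,245,z).round(3), ray(sc,318,150,z).round(3))
for z in(.08,.084,.088,.092):
  w=wray(s,c,323.5,325.5,z);a=ray(t,200+(494)/6-.5,180+188/6-.5,z);print(z,w.round(4),a.round(4),np.linalg.norm(w[:2]-[.4856,.1112]),np.linalg.norm(a[:2]-[.4856,.1112]))
print(wray(s,c,284,313,.124),wray(s,c,281,343,.09))
# case edges at z=.046 
for p in [(275,115),(373,115),(368,341),(280,341)]: print(wray(s,c,*p,.046).round(4))
"
python3 -c "
import cv2
im=cv2.imread('pics/w5.png')[260:360,240:380]
cv2.imwrite('pics/w5c.png',cv2.resize(im,None,fx=5,fy=5,interpolation=cv2.INTER_CUBIC))"
```

```text
0.0 [0.671 0.073 0.   ] [ 0.672 -0.022  0.   ] [0.668 0.048 0.   ] [ 0.677  0.09  -0.   ]
0.1 [0.643 0.058 0.1  ] [ 0.644 -0.03   0.1  ] [0.613 0.088 0.1  ] [ 0.625 -0.006  0.1  ]
0.2 [0.615 0.042 0.2  ] [ 0.616 -0.038  0.2  ] [0.558 0.129 0.2  ] [ 0.572 -0.101  0.2  ]
0.25 [0.6   0.034 0.25 ] [ 0.601 -0.042  0.25 ] [0.531 0.149 0.25 ] [ 0.546 -0.148  0.25 ]
0.08 [ 0.5103 -0.0292  0.08  ] [ 0.5138 -0.0238  0.08  ] 0.14251869993609118 0.1379503919245254
0.084 [ 0.5097 -0.026   0.084 ] [ 0.5132 -0.0242  0.084 ] 0.1392912353245795 0.13815070901561735
0.088 [ 0.5091 -0.0228  0.088 ] [ 0.5125 -0.0245  0.088 ] 0.13606377197141004 0.13835474433290273
0.092 [ 0.5085 -0.0196  0.092 ] [ 0.5119 -0.0249  0.092 ] 0.1328363099683029 0.13856248145095218
[0.47009602 0.01218639 0.124     ] [ 0.47204422 -0.04864077  0.09      ]
[0.4329 0.1583 0.046 ]
[0.5184 0.1736 0.046 ]
[ 0.5679 -0.068   0.046 ]
[ 0.4708 -0.0855  0.046 ]
```

View pics/w5c.png

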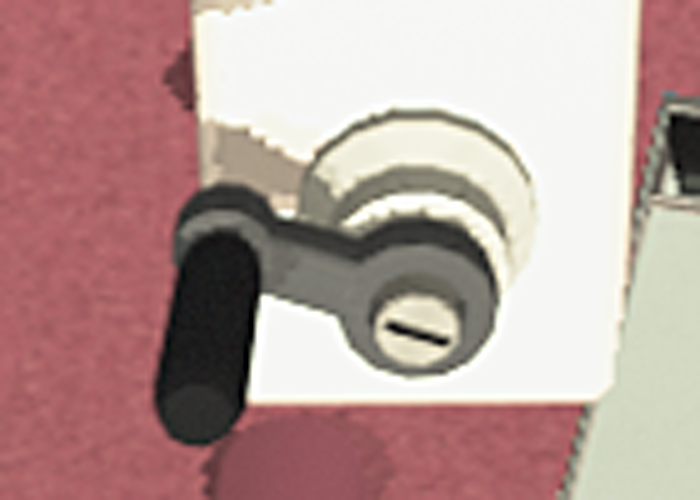

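```bash
python3 -c "
from h import *
t=imaging.read_camera('top');s=robot.read_state();c=imaging.read_camera('wrist')
ax=np.array([.5106,-.0264])
for k in [wray(s,c,280,342.4,.124),wray(s,c,285,306,.082),ray(t,200+477/6-.5,180+272/6-.5,.122)]:
  d=k[:2]-ax;y=.178
  bx=d@[np.cos(y),np.sin(y)];by=d@[-np.sin(y),np.cos(y)]
  print(k.round(4),np.linalg.norm(d),'crank',np.arctan2(-bx,-by))
"
```

```text
[ 0.4705 -0.0174  0.124 ] 0.041093362763473605 crank 1.9696191575793347
[ 0.4694 -0.0117  0.082 ] 0.04370444702085714 crank 2.090716110201893
[ 0.4718 -0.0213  0.122 ] 0.039132474302626806 crank 1.8782472297396273
```

```bash
python3 -c "
from h import *
plan([.471,-.0185,.2],2.36)"
```

```text
t 11.175 pos [0.4853 0.1105 0.2163] rot [-3.14   0.     1.748] grip 0.9994071907296664 F [-0.2 -0.3 -0.1]
travel [-12.44  -3.68   1.64] twist [-0.02 -0.01 -7.01]
```

Call:
{"op": "arm_command", "data": {
  "travel": [
    [-1.8, -0.5, 0],
    [-4.5, -1.4, 0],
    [-7.5, -2.2, 0.5],
    [-10, -3, 1],
    [-11.7, -3.5, 1.5],
    [-12.4, -3.7, 1.6],
    [-12.4, -3.7, 1.6],
    [-12.4, -3.7, 1.6]
  ],
  "twist": [
    [0, 0, -1],
    [0, 0, -2.5],
    [0, 0, -4],
    [0, 0, -5.5],
    [0, 0, -6.5],
    [0, 0, -7],
    [0, 0, -7],
    [0, 0, -7]
  ],
  "gripper": -1
}}

```text
time_s: 12.18
position: [0.4713, -0.0178, 0.2011]
tool_rot: [-3.141, -0.0, 2.359]
wrist_force: [0.7, -0.1, 0.5]
grip_width: 1.001
```

```bash
python3 -c "
from h import *
plan([.471,-.0185,.093],2.36)
s,c=snap('wrist','w6.png')
print(wpix(s,c,[.471,-.0185,.124]),wpix(s,c,[.5106,-.0264,.088]))
im=cv2.imread('pics/w6.png')[100:340,200:450]
cv2.imwrite('pics/w6c.png',cv2.resize(im,None,fx=2.4,fy=2.4,interpolation=cv2.INTER_CUBIC))
"
```

```text
t 12.175 pos [ 0.4713 -0.0178  0.2011] rot [-3.141 -0.     2.359] grip 1.0012959963704953 F [ 0.7 -0.1  0.5]
travel [-0.04 -0.07 10.81] twist [-0.   -0.   -0.02]
[323.40734033 213.23430934] [350.79134137 235.96527948]
```

View pics/w6c.png

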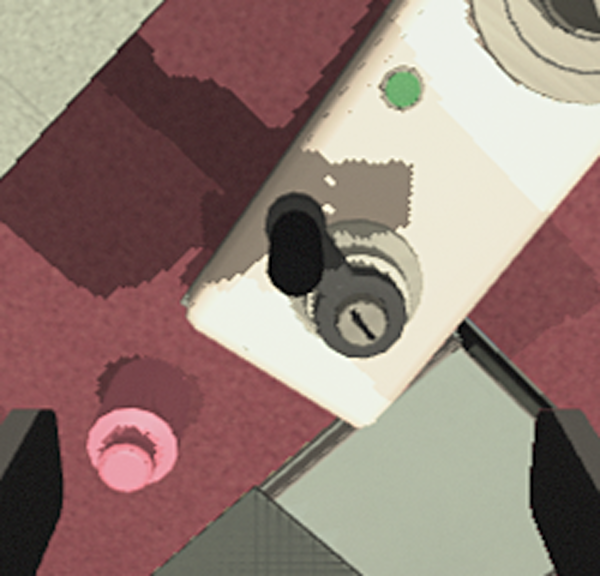

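The knob top is at wrist (324,212) and the screw head at (350,234), both within 2 px of prediction. I'll descend and grip.

Call:
{"op": "arm_command", "data": {
  "travel": [
    [0, 0, 1.5],
    [0, -0.1, 4],
    [0, -0.1, 7],
    [0, -0.1, 9.5],
    [0, -0.1, 10.8],
    [0, -0.1, 10.8]
  ],
  "twist": [
    [0, 0, 0],
    [0, 0, 0],
    [0, 0, 0],
    [0, 0, 0],
    [0, 0, 0],
    [0, 0, 0]
  ]
}}

```text
time_s: 12.98
position: [0.4701, -0.0184, 0.0927]
tool_rot: [-3.14, -0.001, 2.359]
wrist_force: [0.5, 0.3, 0.4]
grip_width: 1.002
```

Call:
{"op": "arm_command", "data": {
  "travel": [
    [0, 0, 0],
    [0, 0, 0],
    [0, 0, 0],
    [0, 0, 0],
    [0, 0, 0],
    [0, 0, 0],
    [0, 0, 0]
  ],
  "twist": [
    [0, 0, 0],
    [0, 0, 0],
    [0, 0, 0],
    [0, 0, 0],
    [0, 0, 0],
    [0, 0, 0],
    [0, 0, 0]
  ],
  "gripper": 1,
  "force": 30
}}

```text
time_s: 13.85
position: [0.4711, -0.0187, 0.0938]
tool_rot: [3.141, 0.001, 2.359]
wrist_force: [-0.7, 0.4, 5.0]
grip_width: 0.187
```

```bash
cat >> h.py <<'E'
AX=np.array([.5106,-.0264]);BY=.178;RAD=.040
def kpos(th):
    # crank angle -> knob xy ; 0 at -y_b, pi/2 at -x_b
    bx=-RAD*np.sin(th);by=-RAD*np.cos(th)
    return AX+np.array([bx*np.cos(BY)-by*np.sin(BY),bx*np.sin(BY)+by*np.cos(BY)])
def kang(p):
    d=np.array(p)[:2]-AX;bx=d@[np.cos(BY),np.sin(BY)];by=d@[-np.sin(BY),np.cos(BY)]
    return np.arctan2(-bx,-by),np.hypot(bx,by)
def arc(ths):
    s=robot.read_state();r=Ro.from_euler('xyz',s['tool_rot']);p=s['position'];print('t',s['time_s'],p.round(4),'ang',kang(p),'F',s['wrist_force'].round(1),s['grip_width'])
    print([ [round(float(x),1) for x in r.inv().apply(np.r_[kpos(a),p[2]]-p)[:2]*100]+[0] for a in ths])
E
python3 -c "
from h import *
s,c=snap('wrist','w7.png')
a=kang(robot.read_state()['position'])[0]
arc(a-np.arange(1,9)*.16)"
```

```text
t 13.9 [ 0.4711 -0.0187  0.0938] ang (np.float64(1.9409654200747681), np.float64(0.040271608493388386)) F [0.3 0.8 5. ] 0.18907892771693136
[[-0.4, -0.5, 0], [-0.9, -0.9, 0], [-1.4, -1.3, 0], [-2.0, -1.5, 0], [-2.6, -1.7, 0], [-3.3, -1.8, 0], [-3.9, -1.7, 0], [-4.5, -1.6, 0]]
```

View pics/w7.png

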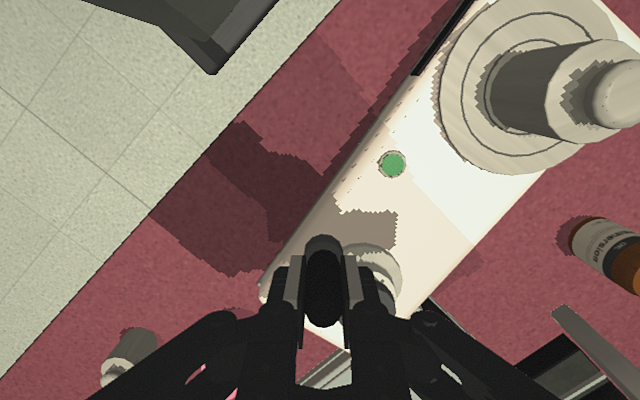

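Call:
{"op": "arm_command", "data": {
  "travel": [
    [-0.4, -0.5, 0],
    [-0.9, -0.9, 0],
    [-1.4, -1.3, 0],
    [-2.0, -1.5, 0],
    [-2.6, -1.7, 0],
    [-3.3, -1.8, 0],
    [-3.9, -1.7, 0],
    [-4.5, -1.6, 0]
  ],
  "twist": [
    [0, 0, 0],
    [0, 0, 0],
    [0, 0, 0],
    [0, 0, 0],
    [0, 0, 0],
    [0, 0, 0],
    [0, 0, 0],
    [0, 0, 0]
  ]
}}

```text
time_s: 14.9
position: [0.4917, -0.0606, 0.0937]
tool_rot: [3.139, -0.002, 2.36]
wrist_force: [-0.4, 6.9, 6.3]
grip_width: 0.189
```

```bash
python3 -c "
from h import *
arc(np.linspace(.5,-.08,5))"
```

```text
t 14.9 [ 0.4917 -0.0606  0.0937] ang (np.float64(0.6832425654058513), np.float64(0.03905011898695953)) F [-0.4  6.9  6.3] 0.18893537019402232
[[-0.7, 0.2, 0], [-1.2, 0.5, 0], [-1.7, 0.8, 0], [-2.1, 1.3, 0], [-2.4, 1.7, 0]]
```

Call:
{"op": "arm_command", "data": {
  "travel": [
    [-0.7, 0.2, 0],
    [-1.2, 0.5, 0],
    [-1.7, 0.8, 0],
    [-2.1, 1.3, 0],
    [-2.4, 1.7, 0],
    [-2.4, 1.7, 0],
    [-2.4, 1.7, 0]
  ],
  "twist": [
    [0, 0, 0],
    [0, 0, 0],
    [0, 0, 0],
    [0, 0, 0],
    [0, 0, 0],
    [0, 0, 0],
    [0, 0, 0]
  ]
}}

```text
time_s: 15.78
position: [0.52, -0.0643, 0.0937]
tool_rot: [3.138, -0.004, 2.361]
wrist_force: [-1.3, 7.8, 8.0]
grip_width: 0.186
```

```bash
python3 -c "
from h import *
arc([-.08])
s,c=snap('scene','s8.png')
b=c['img'][130:230,210:330,::-1]
cv2.imwrite('pics/s8c.png',cv2.resize(b,None,fx=5,fy=5,interpolation=cv2.INTER_CUBIC))
s,c=snap('wrist','w8.png')
"
```

```text
t 15.775 [ 0.52   -0.0643  0.0937] ang (np.float64(-0.06450570292997113), np.float64(0.03904422667828845)) F [-1.3  7.8  8. ] 0.18604170295004704
[[-0.1, 0.0, 0]]
```

View pics/s8c.png

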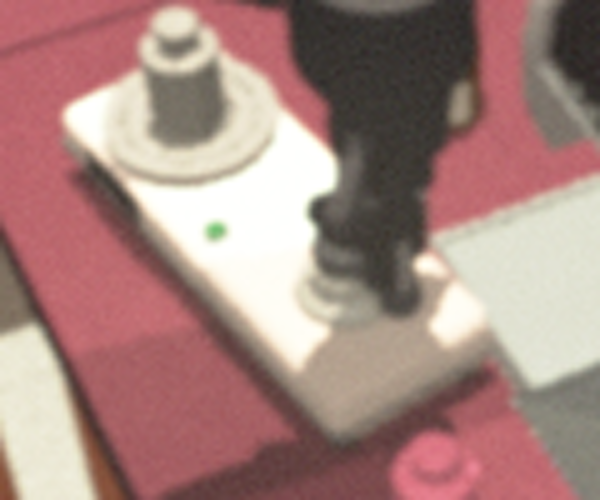

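View pics/w8.png

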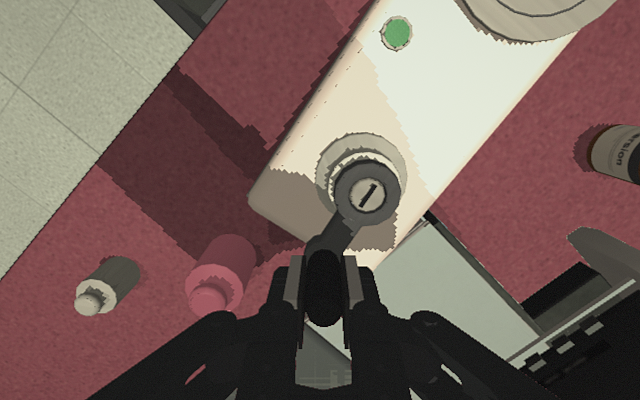

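```bash
python3 -c "
from h import *
im=cv2.imread('pics/w8.png')[120:260,290:450]
cv2.imwrite('pics/w8c.png',cv2.resize(im,None,fx=4,fy=4,interpolation=cv2.INTER_CUBIC))
s=robot.read_state();c=imaging.read_camera('wrist')
for z in(.08,.084,.09): print(z,wpix(s,c,[.5106,-.0258,z]))
"
```

```text
0.08 [368.30282057 194.21323236]
0.084 [369.39424433 196.81295433]
0.09 [371.1311954  200.95029311]
```

View pics/w8c.png

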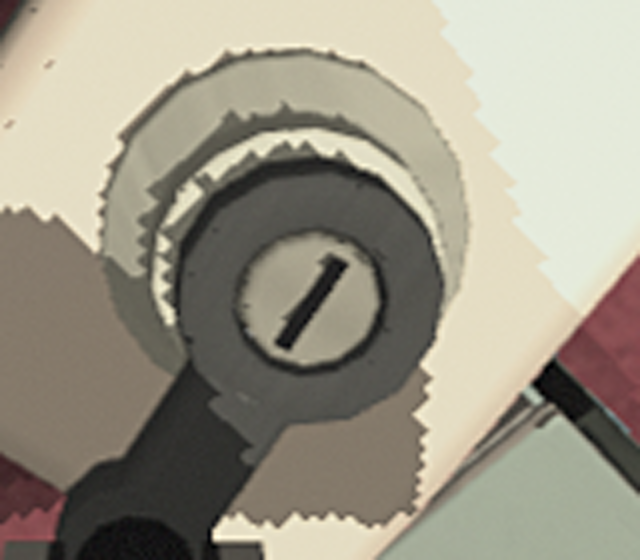

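The slotted head at wrist (368,195) is now flush and concentric with the hub, so the screw has dropped. The lateral pull suggests the axis is about 1 mm further to +y than I had it, so I'll correct that and plan the forward turn.

```bash
cat > fwd.py <<'E'
from h import *
import h,sys
h.AX=np.array([.5106,-.0252])
def rows(C,ths,yaw=2.36):
    X=np.array([np.cos(yaw),np.sin(yaw)]);Y=np.array([np.sin(yaw),-np.cos(yaw)])
    o=[]
    for a in ths:
        d=(kpos(a)-C)*100;o.append([round(float(d@X),1),round(float(d@Y),1),0])
    return o, C+(o[-1][0]*X+o[-1][1]*Y)/100
E
python3 -c "
from fwd import *
print(kang(robot.read_state()['position']))
C=np.array([.5206,-.0664]);ths=np.linspace(-.06,6.28,41)[1:]
for i in range(5):
    o,C=rows(C,ths[8*i:8*i+8]);print(ths[8*i+7],C.round(4),o)
"
```

```text
(np.float64(-0.057598864005515914), np.float64(0.040192130830422265))
1.208 [ 0.476  -0.0461] [[0.6, -0.4, 0], [1.0, -0.8, 0], [1.5, -1.2, 0], [2.1, -1.5, 0], [2.7, -1.7, 0], [3.3, -1.8, 0], [4.0, -1.8, 0], [4.6, -1.7, 0]]
2.476 [0.4807 0.0013] [[0.6, 0.2, 0], [1.2, 0.5, 0], [1.7, 0.9, 0], [2.1, 1.4, 0], [2.5, 1.9, 0], [2.7, 2.5, 0], [2.9, 3.1, 0], [3.0, 3.7, 0]]
3.744 [0.5274 0.0114] [[-0.0, 0.6, 0], [-0.1, 1.3, 0], [-0.3, 1.9, 0], [-0.6, 2.4, 0], [-1.0, 2.9, 0], [-1.5, 3.3, 0], [-2.0, 3.7, 0], [-2.6, 4.0, 0]]
5.0120000000000005 [ 0.5502 -0.0295] [[-0.6, 0.1, 0], [-1.2, 0.2, 0], [-1.9, 0.2, 0], [-2.5, 0.1, 0], [-3.1, -0.2, 0], [-3.6, -0.5, 0], [-4.1, -0.9, 0], [-4.5, -1.3, 0]]
6.28 [ 0.5178 -0.065 ] [[-0.4, -0.6, 0], [-0.7, -1.1, 0], [-0.8, -1.7, 0], [-0.9, -2.4, 0], [-0.9, -3.0, 0], [-0.7, -3.6, 0], [-0.5, -4.2, 0], [-0.2, -4.8, 0]]
```

Call:
{"op": "arm_command", "data": {
  "travel": [
    [0.6, -0.4, 0],
    [1.0, -0.8, 0],
    [1.5, -1.2, 0],
    [2.1, -1.5, 0],
    [2.7, -1.7, 0],
    [3.3, -1.8, 0],
    [4.0, -1.8, 0],
    [4.6, -1.7, 0]
  ],
  "twist": [
    [0, 0, 0],
    [0, 0, 0],
    [0, 0, 0],
    [0, 0, 0],
    [0, 0, 0],
    [0, 0, 0],
    [0, 0, 0],
    [0, 0, 0]
  ]
}}

```text
time_s: 16.92
position: [0.4768, -0.0468, 0.0938]
tool_rot: [3.14, 0.003, 2.358]
wrist_force: [5.6, 0.5, 2.8]
grip_width: 0.19
```

Call:
{"op": "arm_command", "data": {
  "travel": [
    [0.6, 0.2, 0],
    [1.2, 0.5, 0],
    [1.7, 0.9, 0],
    [2.1, 1.4, 0],
    [2.5, 1.9, 0],
    [2.7, 2.5, 0],
    [2.9, 3.1, 0],
    [3.0, 3.7, 0]
  ],
  "twist": [
    [0, 0, 0],
    [0, 0, 0],
    [0, 0, 0],
    [0, 0, 0],
    [0, 0, 0],
    [0, 0, 0],
    [0, 0, 0],
    [0, 0, 0]
  ]
}}

```text
time_s: 17.92
position: [0.4793, 0.0, 0.0936]
tool_rot: [-3.138, 0.001, 2.358]
wrist_force: [-0.5, -3.2, 9.5]
grip_width: 0.186
```

```bash
python3 -c "
from fwd import *
s=robot.read_state();print(s['time_s'],kang(s['position']),s['position'],s['wrist_force'],s['tool_rot'],s['grip_width'])
"
```

```text
17.925 (np.float64(2.4267214645505346), np.float64(0.040225158072966234)) [4.79269602e-01 2.83468772e-05 9.36475747e-02] [-0.49720183 -3.223737    9.49131335] [-3.13817612e+00  7.29876657e-04  2.35805119e+00] 0.18610922961717266
```

Tracking well: radius 40.2 mm and low forces. The clearance toward +x looks good, so I'll continue.

Call:
{"op": "arm_command", "data": {
  "travel": [
    [0.0, 0.6, 0],
    [-0.1, 1.3, 0],
    [-0.3, 1.9, 0],
    [-0.6, 2.4, 0],
    [-1.0, 2.9, 0],
    [-1.5, 3.3, 0],
    [-2.0, 3.7, 0],
    [-2.6, 4.0, 0]
  ],
  "twist": [
    [0, 0, 0],
    [0, 0, 0],
    [0, 0, 0],
    [0, 0, 0],
    [0, 0, 0],
    [0, 0, 0],
    [0, 0, 0],
    [0, 0, 0]
  ]
}}

```text
time_s: 18.92
position: [0.5255, 0.0121, 0.0937]
tool_rot: [-3.141, -0.003, 2.36]
wrist_force: [-1.6, 3.1, 10.1]
grip_width: 0.19
```

```bash
python3 -c "
from fwd import *
s=robot.read_state();print(s['time_s'],kang(s['position']),s['position'],s['wrist_force'],s['tool_rot'],s['grip_width'])
snap('scene','s9.png');snap('wrist','w9.png')
"
```

```text
18.925 (np.float64(-2.5845661450028814), np.float64(0.04014651101474095)) [0.52545486 0.01209712 0.09369476] [-1.64321472  3.10864931 10.05283118] [-3.14082153 -0.00335121  2.35970148] 0.19031741712309808
```

View pics/s9.png

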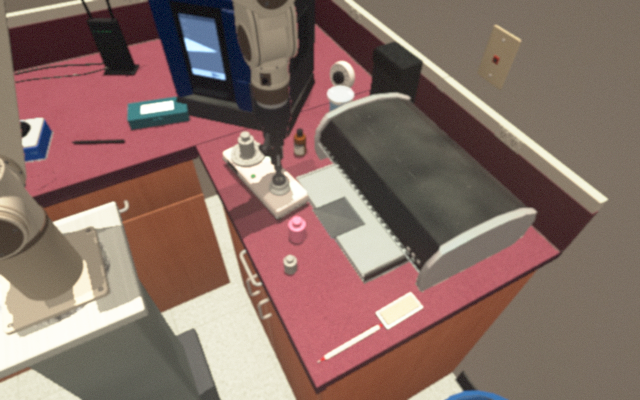

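View pics/w9.png

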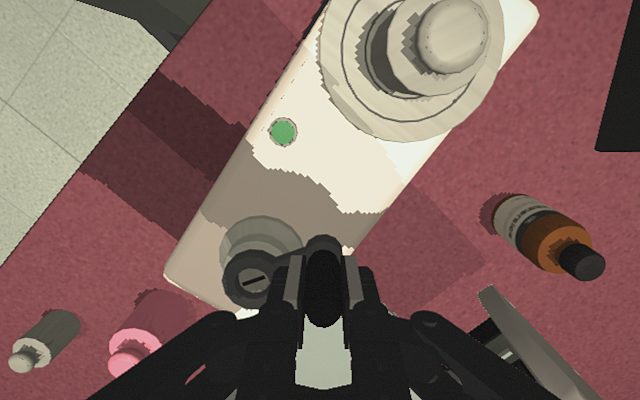

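The crank is past the pan side. The weight is still centred and upright on the pan, and the gripper is well clear of the hood. I'll finish the turn.

Call:
{"op": "arm_command", "data": {
  "travel": [
    [-0.6, 0.1, 0],
    [-1.2, 0.2, 0],
    [-1.9, 0.2, 0],
    [-2.5, 0.1, 0],
    [-3.1, -0.2, 0],
    [-3.6, -0.5, 0],
    [-4.1, -0.9, 0],
    [-4.5, -1.3, 0]
  ],
  "twist": [
    [0, 0, 0],
    [0, 0, 0],
    [0, 0, 0],
    [0, 0, 0],
    [0, 0, 0],
    [0, 0, 0],
    [0, 0, 0],
    [0, 0, 0]
  ]
}}

```text
time_s: 20.02
position: [0.5504, -0.0293, 0.0938]
tool_rot: [3.14, 0.0, 2.359]
wrist_force: [2.8, 2.7, 5.7]
grip_width: 0.188
```

Call:
{"op": "arm_command", "data": {
  "travel": [
    [-0.4, -0.6, 0],
    [-0.7, -1.1, 0],
    [-0.8, -1.7, 0],
    [-0.9, -2.4, 0],
    [-0.9, -3.0, 0],
    [-0.7, -3.6, 0],
    [-0.5, -4.2, 0],
    [-0.2, -4.8, 0]
  ],
  "twist": [
    [0, 0, 0],
    [0, 0, 0],
    [0, 0, 0],
    [0, 0, 0],
    [0, 0, 0],
    [0, 0, 0],
    [0, 0, 0],
    [0, 0, 0]
  ]
}}

```text
time_s: 21.02
position: [0.5171, -0.0647, 0.0937]
tool_rot: [3.14, -0.001, 2.359]
wrist_force: [2.8, 3.6, 7.8]
grip_width: 0.185
```

Call:
{"op": "arm_command", "data": {
  "travel": [
    [0, 0, 0],
    [0, 0, 0],
    [0, 0, 0],
    [0, 0, 0]
  ],
  "twist": [
    [0, 0, 0],
    [0, 0, 0],
    [0, 0, 0],
    [0, 0, 0]
  ]
}}

```text
time_s: 21.52
position: [0.5159, -0.0648, 0.0937]
tool_rot: [-3.14, -0.002, 2.359]
wrist_force: [-1.2, 0.4, 7.9]
grip_width: 0.184
```

```bash
python3 -c "
from fwd import *
s=robot.read_state();print(s['time_s'],kang(s['position']),s['position'],s['wrist_force'],s['joint_velocities'].round(3),s['grip_width'])
snap('scene','s10.png');snap('wrist','w10.png')
b=cv2.imread('pics/s10.png')[110:290,210:340]
cv2.imwrite('pics/s10c.png',cv2.resize(b,None,fx=3.3,fy=3.3,interpolation=cv2.INTER_CUBIC))
"
```

```text
21.525 (np.float64(0.04417816360837421), np.float64(0.039991623944653804)) [ 0.51593579 -0.06483407  0.09366466] [-1.21652836  0.42229825  7.88306547] [ 0.    -0.001  0.002  0.001  0.     0.   ] 0.1842714505721247
```

View pics/s10c.png

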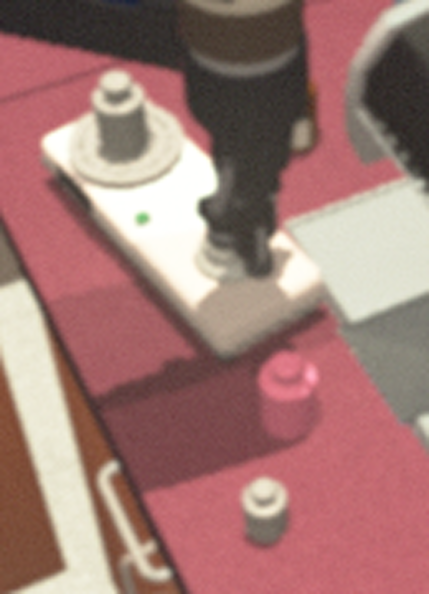

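View pics/w10.png

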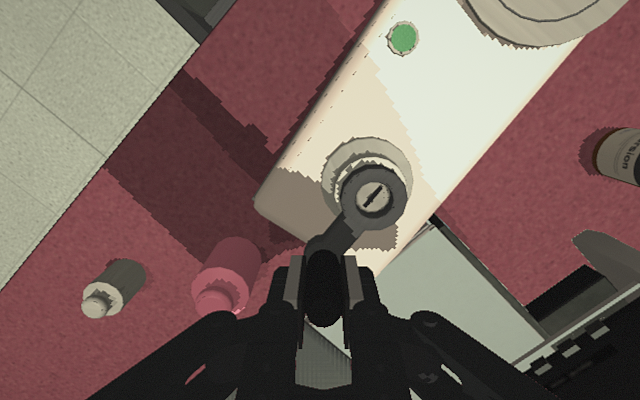

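The crank stands at about 6.33 rad with the arm at rest. The head has sunk into the hub at wrist (374,197), the knob is gripped and the weight is upright on the pan. Handing in.

```bash
python3 -c "
from h import *
print(robot.finish_job())"
```

```text
the job is handed in; nothing more can be done
None
```

I handed the job in at about 21.6 s. `finish_job` reports no verdict, so what follows rests on my own checks.

**Weight:** I set the larger grey weight down on the pan slowly and let go. Before release, the wrist force had dropped to about zero, so the pan was carrying it. Afterwards it stood upright in the wrist and scene views, with its knob about 2 mm from the predicted pan centre. I had no direct reading of how far the pan sank. The release height, with the weight's underside about 56 mm above the worktop, implies roughly 8 mm.

**Screw:** I gripped the knob and turned it backward to about -0.06 rad. The slotted head was then flush and concentric with the hub. I then turned forward one full turn; the measured end angle is about 6.33 rad and the arm is at rest. The head sits visibly lower in the hub, but I did not measure its depth.

**Grip:** The knob is still held at 30 N commanded, with the opening at about 16 mm.

**Bystanders:** I never touched the small weight, the bottle or the pen, and the small weight and bottle still looked in place in the last pictures. The pen was last seen in place partway through the forward turn.

**Disagreements:**
- **Screw axis:** My first estimate was about 1 mm off, shown by a sideways pull of about 8 N. I corrected it before the forward turn.
- **Early scene view:** The first scene-camera estimates differed from the top view by up to 12 mm, so I refined the weight and pan positions with the wrist camera, and checked the knob and screw there.

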